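# Feed a carton past a sprung drop gate

### The arm

A 6-joint arm with a two-finger parallel gripper is mounted at the origin on the work surface; the furniture and walls round the work are solid. World frame = base frame: x ahead of the robot, y to its left, z up, the work surface at z = 0. Lengths are in m, angles in rad, forces in N, time in s.
With the tool pointing down it reaches from about 0.375 to 0.9 m from the base axis. Payload 3.1 kg.
Tool frame: the origin (TCP) lies between the finger pads; the fingertips stand 17 mm ahead of it and the grasp point (between the pads) lies 2 mm behind it (robot.nose_length is the distance from the TCP to the fingertips, in m); z points along the fingers, y is the line along which they close (so a half turn about z gives the same grasp; the last joint's range is limited). The gripper opens to 87 mm and grips with 3 to 60 N. Pads are 19 mm wide; open, the fingers measure 117 mm over their backs; the gripper's body (75 mm by 190 mm) begins 51 mm behind the grasp point.
Start: joints at [-1.405, 0.527, 1.433, -0, 1.181, -0.178], TCP at [0.211, -0.588, 0.24] pointing down, gripper open.
Joint ranges: [-3.08, 3.08], [-0.75, 2.2], [0.22, 2.44], [-1.43, 4.57], [0, 2.65], [-2.85, 2.85]. Speed limits (rad/s): [2.79, 2.79, 3.14, 3.14, 3.14, 3.14].

### API

Orientations are given as a unit quaternion [x, y, z, w].
In Python, from rig import robot, cams gives the robot as it stands.
- The arm moves only by the shell command python3 -m pendant 'ROWS' [FORCE]. ROWS is JSON, a list of rows, each an object with "jaw": the opening, from 0 (shut) to 1 (fully open); "linear": the shift along the tool's x, y, z in cm, a list of three; "twist": the turn about the tool's z in degrees. A call has 1 to 12 rows; each row shifts and turns the commanded pose from where the row before left it, along the tool's axes as they then stand; what a row does not reach is not made up. A row lasts 1/12 s, in which the tool goes at most 41.7 mm and 7.16 degrees, less where a joint would pass 70% of its speed; a pose out of reach is approached as far as the arm can. A call is refused whole if a number of a shift passes 4.17 or a number of a turn 7.16, either way. A call with a gripper value outside its range is refused whole. The fingers move at their own pace and stop on an object; FORCE is the grip in N (left out, the last holds). Time passes only in rows, so rows that do not move let the fingers close. It gives the time, the measured TCP pose, the force, the opening and the grip force at its end, in the units of the state.
- robot.get_obs(): the state, without advancing time (a new reading comes with each control period).
- cams.camera(name): name is "side" or "top"; returns a dict with "color" (384x512x3 uint8, blue, green, red), "depth" (384x512 float32, m along the optical axis (not along the pixel's ray), 0 where there is no reading), "fov_y" (degrees; the focal length in pixels is half the picture's height over the tangent of half this angle, whatever the lens; pixels are square), "cx", "cy" (the principal point, pixels), "view" (4x4, takes a point from world to camera coordinates). Camera axes: x right, y down, z forward; pixel columns grow to the right and rows downward; lengths in m; the calibration is good to about 2 mm. A picture is of the moment at which its call begins.
- robot.hand_in(): hands the job in; it is judged then, once.
The state is a dict: "time": time; "q": joint angles; "joint_velocities": joint speeds; "joint_torque": joint torques, N m; "position": TCP position; "tool_rot": TCP orientation; "ft_force": force on the tool from outside, world axes, zero at the start; "moment": the same for the moment, N m; "grip_width": finger opening in m; "grip_force": force on a finger pad.
Only numpy, scipy, OpenCV 4.12 (cv2) and the standard library are available. Lean on these libraries where they do the work, as an engineer would, in place of code of your own. Each camera call takes 0.05 s, during which the arm holds its last target. There are 200 camera calls.

### The job

Press the long treadle of the yellow drop gate down with one fingertip and keep it held down while you push the small carton along the chute with the other finger, until the whole carton is past the gate; then let the gate come up behind it and move clear. Push only: do not lift the carton, do not let the gate up while any of the carton is over it, and leave the other things on the bench alone.

Things in the scene. Friction and masses are not known exactly. Their poses are not given: they have to be found in the camera images.
- chute: Fixed chute, white deck between aluminium sides. Origin on the bench under mid-channel, where the gate blade crosses. Carton travels along its -y; +x is the treadle side; z up. Deck top z = 42 mm (40 past the gate), from y = +235 (open) to -177 mm (end stop). Channel 63 mm wide (69 past the gate); sides 6 mm thick, tops at z = 70 mm.
- gate (a joint): Gate angle, rad. 0: up; the 8 mm blade crosses the channel at chute y = 0, its top 12 (treadle side: 26) mm above the deck, and blocks the carton. Grows as the treadle is pressed down: 0.21 flush with the deck, 0.28 bottom stop; let the carton pass at 0.22 to 0.28. A spring returns it to 0 once released; pressing takes about 3 N, 6 N at the bottom. Hinge along chute y at x = -90, z = 34 mm.
- treadle (a point): Point on top of the treadle, a long rubber-topped yellow plate on the chute's +x side (chute x = 60 to 132 mm, y = -50 to +240 mm), on its centre line (x = 93 to 96 mm), level with the blade (y = 0); moves with the gate. Its height above the bench: about 103 mm with the gate up, 66 mm at 0.21 (plate level), 53 mm at 0.28: always above the deck.
- carton: Small brown carton 100 x 55 x 40 mm, 0.06 to 0.13 kg, loose in the chute before the gate, its 100 mm side along the chute (its own axes are turned 14 degrees from its sides, so use the chute's). Origin: centre of its underside; the end to push is 50 mm from it toward the chute's +y. It is past the gate when its origin is beyond chute y = -56 mm; end stop at -127 mm.
- masking_tape: Bystander: roll of masking tape lying flat, 97 mm across, 25 mm high; origin under its centre.
- spare_carton: Bystander: another brown carton, 130 x 66 x 45 mm, on the bench outside the chute; origin under its centre.

How it is judged:
On the way, in this order (a step that is already met when the one before it is completed fails the run):
1. the gate is pressed down while the carton is still before it (value of joint gate above 0.19 rad and y of carton in the frame of chute above 0.048 m), for 0.1 s.
2. a finger holds the gate down while the carton is over it (value of joint gate above 0.19 rad and contact force between the fingers and gate above 0.3 N and y of carton in the frame of chute between -0.04 and 0.035 m), for 0.1 s.
At the end, for the whole second after the job is handed in: The whole carton is past the gate (its centre more than 55 mm beyond the blade), lying flat and at rest on the outfeed deck, and the gate is back up (joint below 0.04 rad) (y of carton in the frame of chute below -0.055 m and value of joint gate below 0.04 rad and z of carton in the frame of chute between 0.036 and 0.047 m and x of carton in the frame of chute between -0.012 and 0.012 m and angle between carton's own z axis and vertical below 0.08 rad and linear speed of carton below 0.02 m/s); the robot touches nothing.
It fails at once if the carton is lifted more than 15 mm off the deck or tipped over 0.3 rad (z of carton in the frame of chute above 0.057 m or angle between carton's own z axis and vertical above 0.3 rad).
It fails at once if the gate is let up (below 0.12 rad) while the carton is over it (value of joint gate below 0.12 rad and y of carton in the frame of chute between -0.046 and 0.046 m).
It fails at once if a bystander is moved more than 25 mm (distance of any of masking_tape, spare_carton from where it was at the start of the episode above 0.025 m).
It also fails if it takes over 42 s, if anything falls off the work surface, if the arm or the gripper's body presses on something with over 40 N, if the wrist force passes 120 N, or if a joint passes its speed limit or range.

## Working session

There is one attempt and no reset: what is moved stays moved. The work goes in short steps, Python scripts to look and compute and a shell command to move; the robot and the scene stay as the last step left them, time stands still between calls to the robot, and variables do not carry over. Pictures are saved under pics/ and viewed, at most 10 in all, crops included, and the job is handed in when it is done.

```bash
mkdir -p pics; cat > h.py <<'E'
import numpy as np, cv2
from rig import robot, cams
def cam(n):
    c=cams.camera(n); c['f']=192/np.tan(np.radians(c['fov_y'])/2); return c
def px2w(c,u,v,z=None,d=None):
    r=np.array([(u-c['cx'])/c['f'],(v-c['cy'])/c['f'],1]); V=np.linalg.inv(c['view'])
    R,t=V[:3,:3],V[:3,3]; k=R@r
    if z is not None: return t+k*(z-t[2])/k[2]
    if d is None: d=c['depth'][int(v),int(u)]
    return t+k*d
E
python3 - <<'E'
from h import *
for n in('top','side'):
    c=cam(n); cv2.imwrite(f'pics/{n}0.png',cv2.resize(c['color'],(800,600),interpolation=cv2.INTER_CUBIC))
    np.savez(f'/tmp/{n}0.npz',**c)
    print(n,c['fov_y'],c['cx'],c['cy'],c['view'].round(3).tolist())
print(robot.get_obs())
E
```

```text
top 48.153917372629834 258.1068422560651 201.22366177479643 [[0.016, -1.0, -0.022, 0.196], [-0.998, -0.014, -0.065, 0.451], [0.065, 0.023, -0.998, 1.142], [0.0, 0.0, 0.0, 1.0]]
side 44.46208186527348 263.8535826088798 197.66156914018308 [[-0.92, -0.391, -0.01, 0.451], [-0.204, 0.501, -0.841, 0.06], [0.334, -0.772, -0.541, 1.237], [0.0, 0.0, 0.0, 1.0]]
{'time': 0.1, 'q': array([-1.40450934e+00,  5.28336860e-01,  1.43376111e+00, -5.03056758e-05,
        1.18138989e+00, -1.78523279e-01]), 'joint_velocities': array([-0.00098183, -0.00401273, -0.00164724,  0.00037302, -0.00203782,
       -0.00020779]), 'joint_torque': array([ 1.11946060e-04, -4.40983737e+01, -1.77150804e+01,  6.34016376e-02,
        5.34092565e-02, -4.16625642e-05]), 'position': array([ 0.21115857, -0.58759248,  0.23869593]), 'tool_rot': array([ 9.85172926e-01,  1.71561671e-01, -1.74627334e-05, -9.47726474e-04]), 'ft_force': array([0.05777081, 0.00766701, 0.07018388]), 'moment': array([ 0.03004202,  0.01702103, -0.00785252]), 'grip_force': 0.0, 'grip_width': 0.08735571869851232}
```

View pics/top0.png

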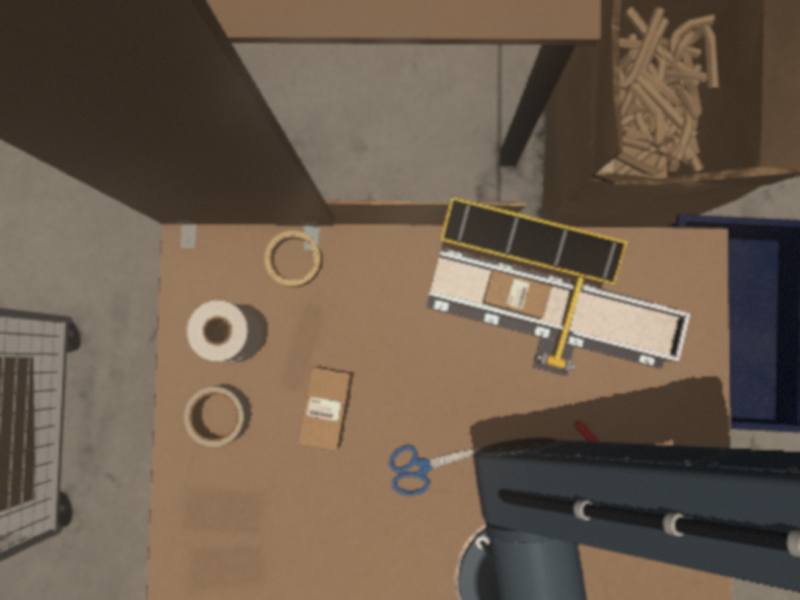

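View pics/side0.png

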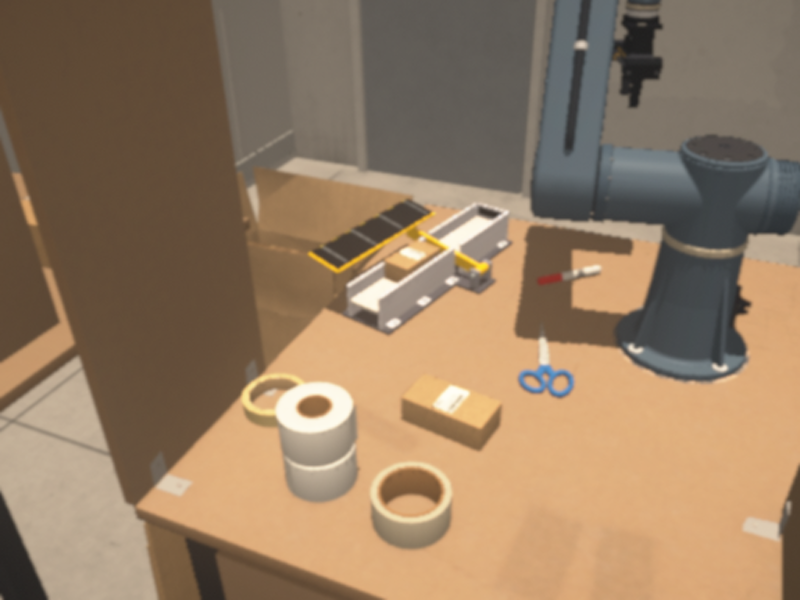

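Top view (800×600): the chute runs from the open end at about (435,280) to the end stop at (688,335). The gate arm runs from (580,280) to (557,362), the carton is at (516,292), and the treadle is on the far side, (450,200)-(625,280). I'll enlarge this area to read the corners.

```bash
python3 - <<'E'
import cv2,numpy as np
c=np.load('/tmp/top0.npz')
im=c['color'][120:245,268:448]
cv2.imwrite('pics/crop1.png',cv2.resize(im,None,fx=4.4,fy=4.4,interpolation=cv2.INTER_CUBIC))
E
```

```text
(no output)
```

View pics/crop1.png

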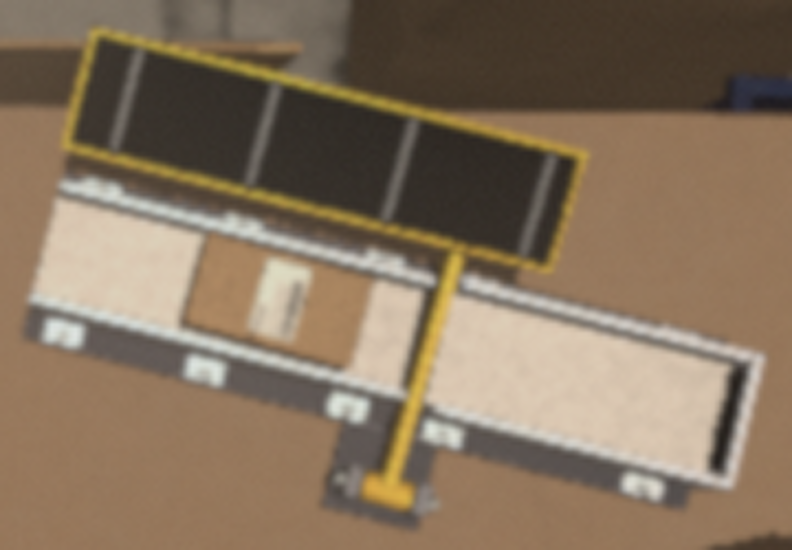

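The enlarged crop shows these points:
- **Side-top outer corners:** (62,183), (30,302), (763,354), (733,488)
- **Treadle corners:** (95,30), (65,150), (586,153), (551,270)
- **Carton top corners:** (207,236), (183,325), (373,281), (350,368)

```bash
python3 - <<'E'
from h import *
from scipy.optimize import least_squares
c=dict(np.load('/tmp/top0.npz')); 
W=lambda u,v,z: px2w(c,268+(u+.5)/4.4-.5,120+(v+.5)/4.4-.5,z=z)[:2]
# obs: (uv, z, chute x, chute y)
s=.21
zt=lambda x:.103+(x-.094)*s
E_=.183
obs=[((62,183),.07,.0375,.235),((30,302),.07,-.0375,.235),((763,354),.07,.0405,None),((733,488),.07,-.0405,None),
((95,30),zt(.132),.132,.24),((65,150),zt(.06),.06,.24),((586,153),zt(.132),.132,-.05),((551,270),zt(.06),.06,-.05)]
P=[W(*o[0],o[1]) for o in obs]
def res(p):
    r=[];ca,sa=np.cos(p[2]),np.sin(p[2])
    for o,w in zip(obs,P):
        d=w-p[:2]; l=(ca*d[0]+sa*d[1],-sa*d[0]+ca*d[1]); r.append(l[0]-o[2])
        if o[3] is not None: r.append(l[1]-o[3])
    return np.array(r)
s=least_squares(res,[.6,0,0]); p=s.x
print(p,np.degrees(p[2])); print((res(p)*1000).round(1))
ca,sa=np.cos(p[2]),np.sin(p[2]); R=np.array([[ca,-sa],[sa,ca]])
L=[R.T@(W(u,v,.082)-p[:2]) for u,v in((207,236),(183,325),(373,281),(350,368))]
print('carton',np.round(L,4).tolist(),np.mean(L,0))
print('end',R.T@(P[2]-p[:2]),R.T@(P[3]-p[:2]))
np.save('chute.npy',p)
o=robot.get_obs(); Q=o['tool_rot']; from scipy.spatial.transform import Rotation as Ro
M=Ro.from_quat(Q).as_matrix(); print(M.round(3)); 
for x,y in((.047,.13),(.047,.1),(.047,-.01)): print(R@[x,y]+p[:2])
print('tcp in chute',R.T@(o['position'][:2]-p[:2]), 'tool axes in chute',(R.T@M[:2,:2]).round(3))
E
```

```text
[ 0.45371592 -0.07610856 -0.231718  ] -13.276463583858327
[ 5.1 -0.4  7.4  0.8  3.3  4.4 -6.4 -2.7 -2.6 -2.7 -8.3  2.4 -2.8  2.6]
carton [[0.0309, 0.1456], [-0.0227, 0.1467], [0.0287, 0.0467], [-0.0235, 0.0478]] [0.00332826 0.09669819]
end [ 0.04375668 -0.18338928] [-0.03608466 -0.18368484]
[[ 0.941  0.338 -0.   ]
 [ 0.338 -0.941  0.002]
 [ 0.    -0.002 -1.   ]]
[0.52931426 0.03962342]
[0.52242476 0.01042522]
[ 0.49716327 -0.09663484]
tcp in chute [-0.11861233 -0.55351692] tool axes in chute [[ 0.838  0.545]
 [ 0.545 -0.838]]
```

```bash
A='{"jaw":1,"linear":[2.7,-2.6,0],"twist":0}'; python3 -m pendant '[{"jaw":1,"linear":[2.7,-2.6,0],"twist":0},{"jaw":1,"linear":[2.7,-2.6,0],"twist":0},{"jaw":1,"linear":[2.7,-2.6,0],"twist":0},{"jaw":1,"linear":[2.7,-2.6,0],"twist":0},{"jaw":1,"linear":[2.7,-2.6,0],"twist":0},{"jaw":1,"linear":[2.7,-2.6,0],"twist":0},{"jaw":1,"linear":[2.7,-2.6,0],"twist":0},{"jaw":1,"linear":[2.7,-2.6,0],"twist":0},{"jaw":1,"linear":[2.7,-2.6,0],"twist":0},{"jaw":1,"linear":[2.7,-2.6,0],"twist":0}]'
python3 -m pendant '[{"jaw":1,"linear":[2.7,-2.6,0],"twist":0},{"jaw":1,"linear":[2.7,-2.6,0],"twist":0},{"jaw":1,"linear":[2.7,-2.6,0],"twist":0},{"jaw":1,"linear":[2.7,-2.6,0],"twist":0},{"jaw":1,"linear":[2.7,-2.6,0],"twist":0},{"jaw":1,"linear":[2.7,-2.6,0],"twist":0},{"jaw":1,"linear":[2.7,-2.6,0],"twist":0},{"jaw":1,"linear":[2.7,-2.6,0],"twist":0},{"jaw":1,"linear":[2.7,-2.6,0],"twist":0},{"jaw":1,"linear":[2.7,-2.6,0],"twist":0}]'
python3 -m pendant '[{"jaw":1,"linear":[0,0,0],"twist":-7.1},{"jaw":1,"linear":[0,0,0],"twist":-7.1},{"jaw":1,"linear":[0,0,0],"twist":-7.1},{"jaw":1,"linear":[0,0,0],"twist":-7.1},{"jaw":1,"linear":[0,0,0],"twist":-7.1},{"jaw":1,"linear":[0,0,0],"twist":-7.1},{"jaw":1,"linear":[0,0,0],"twist":-7.1},{"jaw":1,"linear":[0,0,0],"twist":-7.1},{"jaw":1,"linear":[0,0,0],"twist":0}]'
cat >> h.py <<'E'
def where():
    from scipy.spatial.transform import Rotation as Ro
    o=robot.get_obs(); a=-.235; R=np.array([[np.cos(a),-np.sin(a)],[np.sin(a),np.cos(a)]])
    M=Ro.from_quat(o['tool_rot']).as_matrix()
    l=R.T@(o['position'][:2]-[.458,-.077])
    print('chute xy',l.round(4),'tip z',round(o['position'][2]-.017,4),'tool axes',(R.T@M[:2,:2]).round(3).tolist(),'F',(R.T@o['ft_force'][:2]).round(1),o['ft_force'][2].round(1),'t',o['time'])
    print('cm to (.049,.175):',((R.T@M[:2,:2]).T@(np.array([.049,.175])-l)*100).round(2))
E
python3 -c "
from h import *
where()"
```

```text
time: 0.93
position: [0.3778, -0.2504, 0.2394]
tool_rot: [0.985, 0.171, -0.0, -0.0]
ft_force: [1.6, -0.6, 0.2]
grip_width: 0.0867
grip_force: 0.0
time: 1.77
position: [0.5439, 0.0857, 0.2392]
tool_rot: [0.985, 0.172, -0.0, -0.0]
ft_force: [0.3, -0.4, 0.3]
grip_width: 0.0872
grip_force: 0.0
time: 2.52
position: [0.5433, 0.0838, 0.2391]
tool_rot: [0.784, 0.62, -0.0, -0.0]
ft_force: [0.1, -0.8, -1.2]
grip_width: 0.0866
grip_force: 0.0
chute xy [0.0455 0.1762] tip z 0.2221 tool axes [[-0.002, 1.0], [1.0, 0.002]] F [ 0.3 -0.7] -1.2 t 2.5167
cm to (.049,.175): [-0.12  0.35]
```

```bash
python3 -m pendant '[{"jaw":1,"linear":[0,0.35,2.5],"twist":0},{"jaw":1,"linear":[0,0,2.5],"twist":0},{"jaw":1,"linear":[0,0,2.5],"twist":0},{"jaw":1,"linear":[0,0,1],"twist":0},{"jaw":1,"linear":[0,0,0],"twist":0}]'
python3 - <<'E'
from h import *
where()
c=cam('side'); a=cv2.resize(c['color'][90:260,190:400],(800,648),interpolation=cv2.INTER_CUBIC)[:600]
cv2.imwrite('pics/side1.png',a)
c=cam('top'); cv2.imwrite('pics/top1.png',cv2.resize(c['color'][110:245,260:440],(800,600),interpolation=cv2.INTER_CUBIC))
E
```

```text
time: 2.93
position: [0.5451, 0.083, 0.152]
tool_rot: [0.786, 0.619, -0.002, -0.002]
ft_force: [-0.7, -0.4, 0.2]
grip_width: 0.0871
grip_force: 0.0
chute xy [0.0474 0.1758] tip z 0.135 tool axes [[0.002, 1.0], [1.0, -0.002]] F [-0.6 -0.5] 0.2 t 2.9333
cm to (.049,.175): [-0.08  0.16]
```

View pics/side1.png

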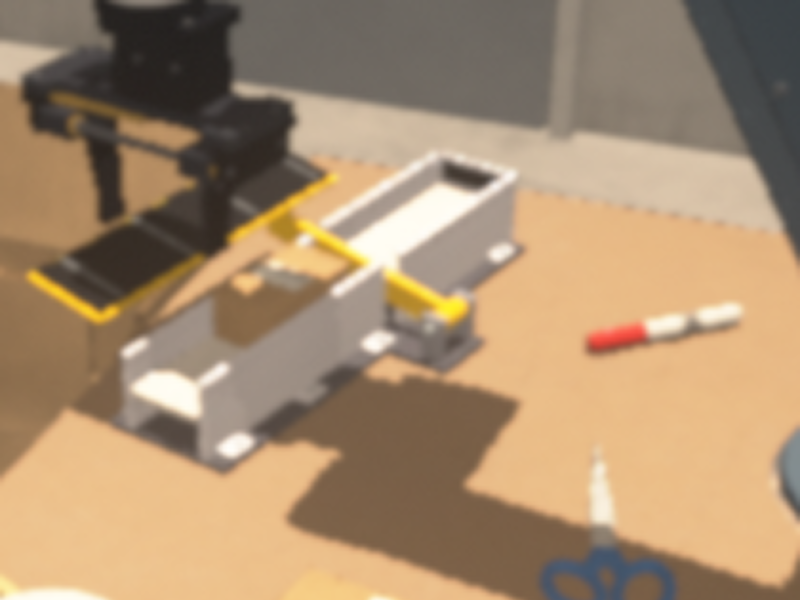

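View pics/top1.png

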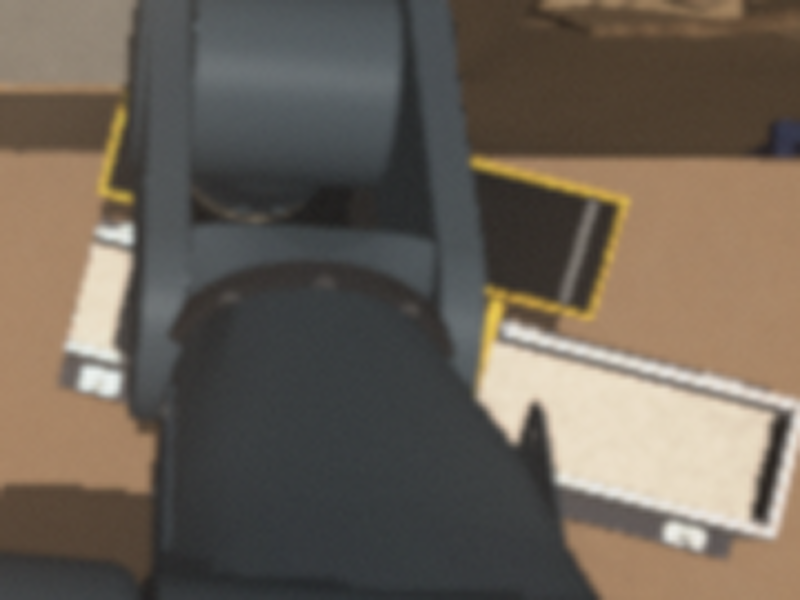

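Side view: the gripper straddles the chute side. The near finger (215,245) is over the channel behind the carton, and the far finger (110,215) is over the treadle. Next I press down.

```bash
python3 -m pendant '[{"jaw":1,"linear":[0,0.2,1],"twist":0},{"jaw":1,"linear":[0,0,1],"twist":0},{"jaw":1,"linear":[0,0,1],"twist":0},{"jaw":1,"linear":[0,0,1],"twist":0},{"jaw":1,"linear":[0,0,0],"twist":0}]'
python3 -c "
from h import *
where()"
python3 -m pendant '[{"jaw":1,"linear":[0,0,1],"twist":0},{"jaw":1,"linear":[0,0,1],"twist":0},{"jaw":1,"linear":[0,0,1],"twist":0},{"jaw":1,"linear":[0,0,0.5],"twist":0},{"jaw":1,"linear":[0,0,0],"twist":0},{"jaw":1,"linear":[0,0,0],"twist":0},{"jaw":1,"linear":[0,0,0],"twist":0}]'
python3 - <<'E'
from h import *
where()
c=cam('side'); a=cv2.resize(c['color'][90:250,190:400],(788,600),interpolation=cv2.INTER_CUBIC)
cv2.imwrite('pics/side2.png',a)
E
```

```text
time: 3.45
position: [0.5497, 0.0823, 0.1133]
tool_rot: [0.785, 0.619, 0.0, 0.0]
ft_force: [1.4, 0.6, 4.3]
grip_width: 0.0871
grip_force: 1.8
chute xy [0.0521 0.1762] tip z 0.0963 tool axes [[-0.0, 1.0], [1.0, 0.0]] F [1.2 0.9] 4.3 t 3.45
cm to (.049,.175): [-0.12 -0.31]
time: 4.03
position: [0.5519, 0.082, 0.0808]
tool_rot: [0.785, 0.619, 0.002, 0.002]
ft_force: [4.0, -1.0, 5.2]
grip_width: 0.0869
grip_force: 3.1
chute xy [0.0543 0.1765] tip z 0.0638 tool axes [[-0.0, 1.0], [1.0, 0.0]] F [ 4.1 -0. ] 5.2 t 4.0333
cm to (.049,.175): [-0.15 -0.53]
```

View pics/side2.png

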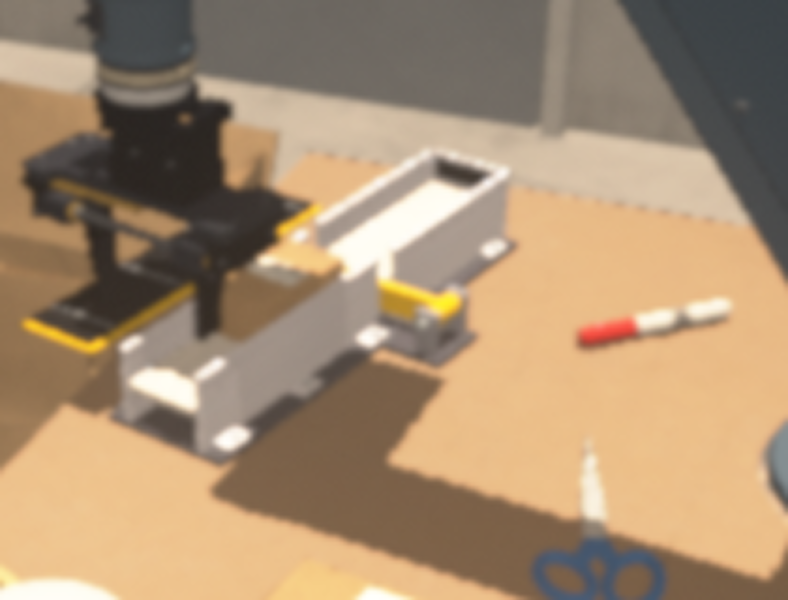

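The gate is pressed nearly level (yellow arm flat at (415,300)), and the near finger stands in the channel behind the carton at (207,330). I'll press a bit deeper, then push slowly.

```bash
python3 -m pendant '[{"jaw":1,"linear":[0,-0.3,0.5],"twist":0},{"jaw":1,"linear":[0,0,0.2],"twist":0},{"jaw":1,"linear":[0,0,0],"twist":0},{"jaw":1,"linear":[0,0,0],"twist":0},{"jaw":1,"linear":[-0.6,0,0],"twist":0},{"jaw":1,"linear":[-0.6,0,0],"twist":0},{"jaw":1,"linear":[-0.6,0,0],"twist":0},{"jaw":1,"linear":[-0.6,0,0],"twist":0},{"jaw":1,"linear":[-0.6,0,0],"twist":0},{"jaw":1,"linear":[-0.6,0,0],"twist":0},{"jaw":1,"linear":[-0.6,0,0],"twist":0}]'
python3 -c "
from h import *
where()"
```

```text
time: 5.0
position: [0.5369, 0.0433, 0.0735]
tool_rot: [0.785, 0.619, 0.001, -0.0]
ft_force: [1.5, 4.4, 7.2]
grip_width: 0.0866
grip_force: 3.5
chute xy [0.0487 0.1354] tip z 0.0565 tool axes [[-0.0, 1.0], [1.0, 0.0]] F [0.4 4.6] 7.2 t 5.0
cm to (.049,.175): [3.96 0.03]
```

```bash
python3 -m pendant '[{"jaw":1,"linear":[-0.6,0,0],"twist":0},{"jaw":1,"linear":[-0.6,0,0],"twist":0},{"jaw":1,"linear":[-0.6,0,0],"twist":0},{"jaw":1,"linear":[-0.6,0,0],"twist":0},{"jaw":1,"linear":[-0.6,0,0],"twist":0},{"jaw":1,"linear":[-0.6,0,0],"twist":0},{"jaw":1,"linear":[-0.6,0,0],"twist":0},{"jaw":1,"linear":[-0.6,0,0],"twist":0},{"jaw":1,"linear":[-0.6,0,0],"twist":0},{"jaw":1,"linear":[-0.6,0,0],"twist":0},{"jaw":1,"linear":[-0.6,0,0],"twist":0},{"jaw":1,"linear":[-0.6,0,0],"twist":0}]'
python3 - <<'E'
from h import *
where()
c=cam('side'); a=cv2.resize(c['color'][90:250,190:400],(788,600),interpolation=cv2.INTER_CUBIC)
cv2.imwrite('pics/side3.png',a)
E
```

```text
time: 6.0
position: [0.5197, -0.0266, 0.0734]
tool_rot: [0.785, 0.619, 0.001, -0.001]
ft_force: [0.9, 5.4, 7.2]
grip_width: 0.0869
grip_force: 3.5
chute xy [0.0483 0.0633] tip z 0.0564 tool axes [[-0.0, 1.0], [1.0, 0.0]] F [-0.4  5.5] 7.2 t 6.0
cm to (.049,.175): [11.17  0.08]
```

View pics/side3.png

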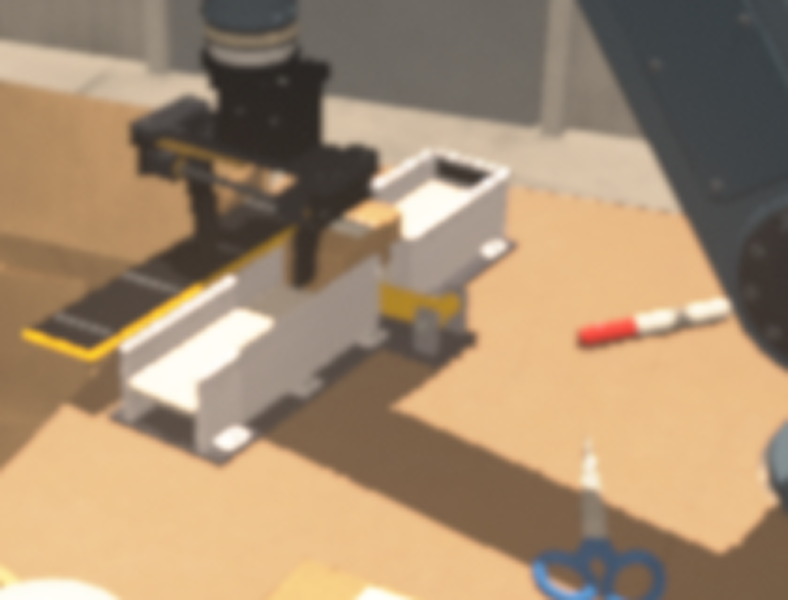

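The carton now spans the gate with the blade down, and the finger is against its rear at (300,270). I'll push another 8.5 cm or so.

```bash
python3 -m pendant '[{"jaw":1,"linear":[-0.7,0,0],"twist":0},{"jaw":1,"linear":[-0.7,0,0],"twist":0},{"jaw":1,"linear":[-0.7,0,0],"twist":0},{"jaw":1,"linear":[-0.7,0,0],"twist":0},{"jaw":1,"linear":[-0.7,0,0],"twist":0},{"jaw":1,"linear":[-0.7,0,0],"twist":0},{"jaw":1,"linear":[-0.7,0,0],"twist":0},{"jaw":1,"linear":[-0.7,0,0],"twist":0},{"jaw":1,"linear":[-0.7,0,0],"twist":0},{"jaw":1,"linear":[-0.7,0,0],"twist":0},{"jaw":1,"linear":[-0.7,0,0],"twist":0},{"jaw":1,"linear":[-0.7,0,0],"twist":0}]'
python3 - <<'E'
from h import *
where()
c=cam('side'); a=cv2.resize(c['color'][90:250,190:400],(788,600),interpolation=cv2.INTER_CUBIC)
cv2.imwrite('pics/side4.png',a)
E
```

```text
time: 7.05
position: [0.4996, -0.1082, 0.0731]
tool_rot: [0.785, 0.619, 0.0, -0.001]
ft_force: [0.6, 4.9, 6.4]
grip_width: 0.0869
grip_force: 3.4
chute xy [ 0.0477 -0.0206] tip z 0.0561 tool axes [[-0.0, 1.0], [1.0, 0.0]] F [-0.5  4.9] 6.4 t 7.05
cm to (.049,.175): [19.56  0.13]
```

View pics/side4.png

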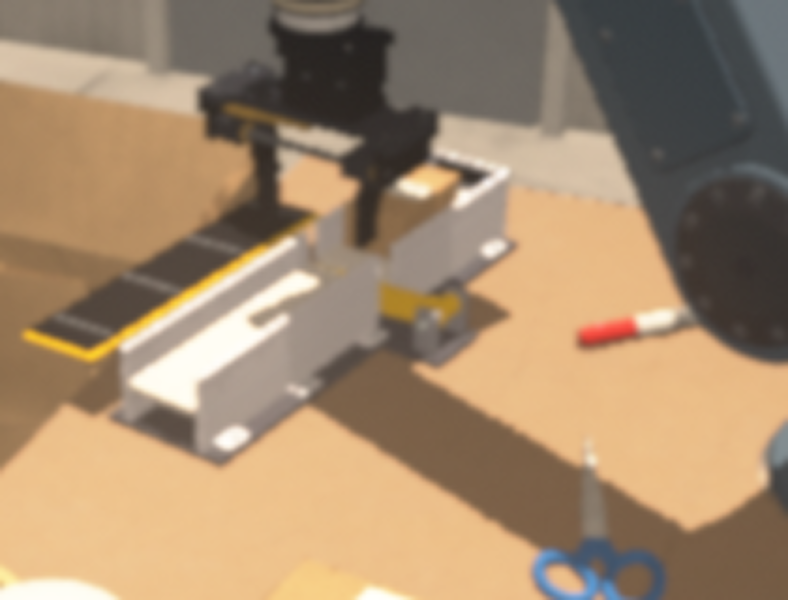

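The carton is well past the gate, its rear near (360,245) and the end stop close ahead. I'll back off slightly, then let the gate up slowly.

```bash
python3 -m pendant '[{"jaw":1,"linear":[0.3,0,0],"twist":0},{"jaw":1,"linear":[0.3,0,0],"twist":0},{"jaw":1,"linear":[0,0,0],"twist":0},{"jaw":1,"linear":[0,0,-0.7],"twist":0},{"jaw":1,"linear":[0,0,-0.7],"twist":0},{"jaw":1,"linear":[0,0,-0.7],"twist":0},{"jaw":1,"linear":[0,0,-0.7],"twist":0},{"jaw":1,"linear":[0,0,-0.7],"twist":0},{"jaw":1,"linear":[0,0,-0.7],"twist":0},{"jaw":1,"linear":[0,0,-0.7],"twist":0},{"jaw":1,"linear":[0,0,-1],"twist":0},{"jaw":1,"linear":[0,0,-1],"twist":0}]'
python3 -m pendant '[{"jaw":1,"linear":[0,0,-2],"twist":0},{"jaw":1,"linear":[0,0,-2],"twist":0},{"jaw":1,"linear":[0,0,-2],"twist":0},{"jaw":1,"linear":[0,0,-2],"twist":0},{"jaw":1,"linear":[3,0,0],"twist":0},{"jaw":1,"linear":[3,0,0],"twist":0},{"jaw":1,"linear":[3,0,0],"twist":0},{"jaw":1,"linear":[3,0,0],"twist":0},{"jaw":1,"linear":[3,0,0],"twist":0},{"jaw":1,"linear":[3,0,0],"twist":0},{"jaw":1,"linear":[0,0,0],"twist":0}]'
python3 - <<'E'
from h import *
where()
c=cam('side'); a=c['color'][90:250,190:400]; t=cam('top')['color'][110:250,260:440]
a=cv2.resize(a,(400,305)); t=cv2.resize(t,(400,305)); cv2.imwrite('pics/end.png',np.hstack([a,t]))
E
```

```text
time: 8.1
position: [0.5022, -0.1038, 0.1423]
tool_rot: [0.785, 0.619, 0.0, 0.001]
ft_force: [0.9, -0.1, 0.2]
grip_width: 0.0872
grip_force: 0.0
time: 9.02
position: [0.545, 0.0761, 0.2225]
tool_rot: [0.784, 0.621, 0.002, 0.0]
ft_force: [0.4, 0.6, 0.8]
grip_width: 0.087
grip_force: 0.0
chute xy [0.0489 0.1691] tip z 0.2055 tool axes [[-0.005, 1.0], [1.0, 0.005]] F [0.3 0.7] 0.8 t 9.0167
cm to (.049,.175): [0.59 0.01]
```

View pics/end.png

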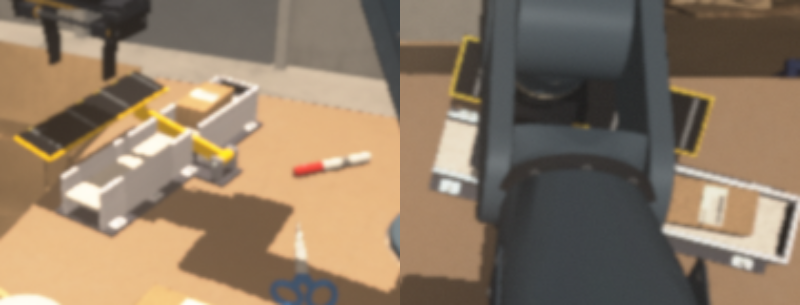

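The gate is up, the carton lies flat on the outfeed deck past the blade, and the gripper is clear.

```bash
python3 -c "
from rig import robot
print(robot.hand_in())"
```

```text
the job is handed in; nothing more can be done
None
```

I held the gate down, pushed the carton fully past it, then let the gate up and moved the arm clear; the job is handed in, but the hand-in returned no verdict.

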